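# Rack the incoming specimens by container type

## Robot

A 7-joint arm with a two-finger parallel gripper is mounted at the origin on the work surface. World frame = base frame: x ahead of the robot, y to its left, z up, the work surface at z = 0. Lengths are in m, angles in rad, forces in N, time in s.
With the tool pointing down it reaches from about 0.35 to 0.9 m from the base axis. Payload 19.9 kg.
Tool frame: the origin (TCP) lies at the very end of the fingers, on their centre line; the grasp point (between the pads) lies 19 mm behind it (arm.grip_point_offset is the distance from the TCP to the grasp point, in m); z points along the fingers, y is the line along which they close (so a half turn about z gives the same grasp; the last joint's range is limited). The gripper opens to 94 mm and grips with 3 to 60 N. Pads are 16 mm wide; open, the fingers measure 119 mm over their backs; the gripper's body (75 mm by 177 mm) begins 78 mm behind the grasp point.
Start: joints at [1.25, 0.417, -0.01, 1.614, 0.005, 1.111, -0.053], TCP at [0.173, -0.601, 0.205] pointing down, gripper open.
Joint ranges: [-2.81, 2.81], [-0.39, 2.02], [-1.27, 1.25], [0.06, 2.57], [-1.19, 4.33], [0.19, 2], [-2.82, 2.82]. Speed limits (rad/s): [1.89, 1.89, 2.39, 2.39, 3.01, 3.01, 3.01].

## Interface

Orientations are given as a unit quaternion [x, y, z, w].
In Python, from bench import telemetry, imaging, job, finder, arm gives the robot as it stands.
- The arm moves only by the shell command python3 -m inch 'ROWS' [FORCE]. ROWS is JSON, a list of rows, each an object with "delta_pos": the shift along the tool's x, y, z in cm, a list of three; "dr": the turn, a rotation vector about the tool's x, y, z in degrees, a list of three; "claw": the closure in counts, from 0 (fully open) to 255 (shut). A call has 1 to 8 rows; each row is the pose to reach, as a shift and turn from the pose commanded when the call began, along the tool's axes at that moment; what a row does not reach only later rows make up. A row lasts 1/10 s, in which the tool goes at most 50 mm and 8.59 degrees, less where a joint would pass 70% of its speed; a pose out of reach is approached as far as the arm can. A call with a gripper value outside its range is refused whole. The fingers move at their own pace and stop on an object; FORCE is the grip in N (left out, the last holds). Time passes only in rows, so rows that repeat a pose let the fingers close. It gives the time, the measured TCP pose, the force, the opening and the grip force at its end, in the units of the state.
- telemetry.state(): the state, without advancing time (a new reading comes with each control period).
- imaging.camera(name): name is "scene" or "top" or "wrist"; returns the picture (480x640x3 uint8, red, green, blue); there is no depth.
- imaging.calibration(name): a dict with "mtx" (3x3 intrinsics, pixels), "xyz" and "attitude" of the camera in the world. Camera axes: x right, y up, looking along -z (the intrinsics and any distortion apply to the point x, -y, -z); pixel columns grow to the right and rows downward; lengths in m; the calibration is good to about 2 mm. The wrist camera is an equidistant fisheye: a pixel r from the principal point sees the ray r / f radians off the axis. A picture is of the moment at which its call begins: read the wrist's pose just before it. calibration takes no time and is no camera call; for the wrist camera it gives the pose at the moment of the call.
- job.job_done(): hands the job in; it is judged then, once.
Trained networks look in the newest picture that a camera, given by its name, has taken for a name from the list of things; names that differ only in an ending like _2 or _b are one class to them, and where a whole thing is asked for, a point or a joint stands for the part that bears it (a point fixed in the world has none). Each returns a list of dicts, best first, with "p" (0 to 1); they miss things now and then, are a little off and sometimes report something else, mostly with a low value. They report only what shows in the picture. A call takes as long as a camera call. They do not tell look-alikes from the thing itself.
- finder.look_for(camera, target): "rect" ([centre column, centre row, width, height] in pixels, round what is visible of it).
- finder.outline_of(camera, target): "pixels" (480x640 bool, what is visible of it) and "rect" ([centre column, centre row, width, height] in pixels, round what is visible of it).
The state is a dict: "clock": time; "qpos": joint angles; "joint_velocities": joint speeds; "joint_efforts": joint torques, N m; "position": TCP position; "ee_rot": TCP orientation; "contact_force": force on the tool from outside, world axes, zero at the start; "moment": the same for the moment, N m; "width": finger opening in m; "finger_force": force on a finger pad.
Only numpy, scipy, OpenCV 4.12 (cv2) and the standard library are available. Lean on these libraries where they do the work, as an engineer would, in place of code of your own. Each camera call takes 0.05 s, during which the arm holds its last target. There are 200 camera calls.

## Task

Four specimen containers have just come in at the laboratory's reception desk: put each one into a pocket of the rack made for its kind (wide cup, biopsy pot, slim bottle, slide mailer), standing upright on the rack's floor. Keep every container upright on the way and set it down rather than dropping it, and do not shove the kidney dish or the tub of wipes about.

Things in the scene. Friction and masses are not known exactly. Their poses are not given: they have to be found in the camera images.
- cup: specimen cup, the widest of the containers: pale plastic body 52 mm across at the foot and 55 mm higher up, red screw lid 60 mm across from 54 to 70 mm height, 70 mm tall overall, about 90 g; grip it by the lid. Stands loose and upright on the desk at the start. Origin: centre of its underside; z up.
- biopsy_pot: biopsy pot, middle size: pale round body 40 mm across, red screw lid 44 mm across from 45 to 60 mm height, 60 mm tall overall, about 70 g; grip it by the lid. Stands loose and upright on the desk at the start. Origin: centre of its underside; z up.
- universal: slim specimen bottle: pale round body 28 mm across, red screw cap 31 mm across from 67 to 85 mm height, 85 mm tall overall, about 45 g; grip it by the cap. Stands loose and upright on the desk at the start. Origin: centre of its underside; z up.
- mailer: slide mailer: an oblong pale plastic box standing on end, 34 mm (its x) by 20 mm (its y), with a red lid 36 by 22 mm from 60 to 80 mm height, 80 mm tall overall, about 50 g; grip it by the lid. Stands loose and upright on the desk at the start. Origin: centre of its underside; z up.
- cup_rack: rack for specimen cups: fixed two-tier rack, green top plate, white floor plate. Origin: centre of its underside; z up, y along its row of pockets, x across it. Top face 30 mm and pocket floor 4 mm above the desk. Two round pockets 68 mm across, centred at y = -40 and +40 mm, x = 0. Outside 90 by 172 mm (x by y). All pockets start empty; any will do.
- pot_rack: rack for biopsy pots: fixed two-tier rack, green top plate, white floor plate. Origin: centre of its underside; z up, y along its row of pockets, x across it. Top face 26 mm and pocket floor 4 mm above the desk. Two round pockets 56 mm across, centred at y = -33 and +33 mm, x = 0. Outside 74 by 142 mm (x by y). All pockets start empty; any will do.
- universal_rack: rack for slim bottles: fixed two-tier rack, green top plate, white floor plate. Origin: centre of its underside; z up, y along its row of pockets, x across it. Top face 40 mm and pocket floor 4 mm above the desk. Three round pockets 44 mm across, centred at y = -52, 0 and +52 mm, x = 0. Outside 60 by 164 mm (x by y). All pockets start empty; any will do.
- mailer_rack: rack for slide mailers: fixed two-tier rack, green top plate, white floor plate. Origin: centre of its underside; z up, y along its row of pockets, x across it. Top face 32 mm and pocket floor 4 mm above the desk. Three oblong pockets 52 mm (along x) by 37 mm (along y), centred at y = -46, 0 and +46 mm, x = 0; the mailer's long side goes along the pocket's long side. Outside 64 by 144 mm (x by y). All pockets start empty; any will do.
- kidney_dish: bystander: kidney-shaped beige pulp dish, about 240 by 110 mm and 43 mm high, loose, two red-stoppered blood tubes lying in it, at the far edge of the work; leave it alone. Origin: its underside near the middle.
- wipes_tub: bystander: white round tub of disinfectant wipes, 90 mm across and 191 mm tall, loose, to the robot's left; leave it alone. Origin: centre of its underside.
There are look-alikes about, which are no part of the job. Leave any purple look-alike of the cup_rack alone. Leave any blue look-alike of the biopsy_pot alone.

How it is judged:
At the end, for the whole second after the job is handed in: Each of the four containers stands upright (within about 7 degrees) in a pocket of its own rack, its underside on the pocket floor (no more than 5 mm above it), at rest and released. Any pocket of the right rack counts (x of cup in the frame of cup_rack between -0.02 and 0.02 m and y of cup in the frame of cup_rack between -0.086 and 0.086 m and z of cup in the frame of cup_rack between 0 and 0.009 m and angle between each of cup, biopsy_pot, universal, mailer's own z axis and vertical below 0.12 rad and linear speed of each of cup, biopsy_pot, universal, mailer below 0.02 m/s and contact force between the fingers and cup below 0.05 N and x of biopsy_pot in the frame of pot_rack between -0.02 and 0.02 m and y of biopsy_pot in the frame of pot_rack between -0.071 and 0.071 m and z of biopsy_pot in the frame of pot_rack between 0 and 0.009 m and contact force between the fingers and biopsy_pot below 0.05 N and x of universal in the frame of universal_rack between -0.02 and 0.02 m and y of universal in the frame of universal_rack between -0.082 and 0.082 m and z of universal in the frame of universal_rack between 0 and 0.009 m and contact force between the fingers and universal below 0.05 N and x of mailer in the frame of mailer_rack between -0.02 and 0.02 m and y of mailer in the frame of mailer_rack between -0.072 and 0.072 m and z of mailer in the frame of mailer_rack between 0 and 0.009 m and contact force between the fingers and mailer below 0.05 N); the robot touches nothing.
It fails at once if a container is tipped over (more than about 35 degrees from upright) (angle between any of cup, biopsy_pot, universal, mailer's own z axis and vertical above 0.6 rad).
It fails at once if a container is dropped from height (falls free faster than 0.75 m/s, a fall of about 3 cm) ((linear speed of cup above 0.75 m/s and contact force between the fingers and cup below 0.01 N) or (linear speed of biopsy_pot above 0.75 m/s and contact force between the fingers and biopsy_pot below 0.01 N) or (linear speed of universal above 0.75 m/s and contact force between the fingers and universal below 0.01 N) or (linear speed of mailer above 0.75 m/s and contact force between the fingers and mailer below 0.01 N)).
It fails at once if the kidney dish or the tub of wipes is pushed more than 3 cm (distance of any of kidney_dish, wipes_tub from where it was at the start of the episode above 0.03 m).
It also fails if it takes over 104 s, if anything falls off the work surface, if the arm or the gripper's body presses on something with over 40 N, if the wrist force passes 120 N, or if a joint passes its speed limit or range.

## Working session

There is one attempt and no reset: what is moved stays moved. The work goes in short steps, Python scripts to look and compute and a shell command to move; the robot and the scene stay as the last step left them, time stands still between calls to the robot, and variables do not carry over. Pictures are saved under pics/ and viewed, at most 14 in all, crops included, and the job is handed in when it is done.

```bash
ls; mkdir -p pics; python3 - <<'E'
from bench import telemetry, imaging, finder
import cv2
s=telemetry.state(); print(s)
for n in("scene","top"):
    im=imaging.camera(n); cv2.imwrite(f"pics/{n}0.png",im[:,:,::-1]); c=imaging.calibration(n); print(n,c)
    for t in["cup","biopsy_pot","universal","mailer","cup_rack","pot_rack","universal_rack","mailer_rack","kidney_dish","wipes_tub"]:
        print(t,[( [round(float(v)) for v in d["rect"]],round(d["p"],2)) for d in finder.look_for(n,t)][:4])
print(imaging.calibration("wrist"))
E
```

```text
pics
{'clock': 0.0, 'qpos': array([ 1.24949204,  0.4179839 , -0.01031303,  1.6141456 ,  0.00469598,
        1.11072726, -0.05301776]), 'joint_velocities': array([ 0.00106535,  0.00041523, -0.00119481,  0.00068587,  0.00124471,
        0.00115067,  0.000234  ]), 'joint_efforts': array([-8.96633792e-04, -8.51277494e+01,  6.38549253e-01, -4.25995445e+01,
       -4.87363944e-02,  1.88179157e-02,  1.22687243e-04]), 'position': array([ 0.17249572, -0.60033451,  0.20483107]), 'ee_rot': array([ 9.90229614e-01,  1.39445071e-01, -1.28155926e-04, -6.06696944e-04]), 'contact_force': array([-0.72640973,  0.02169716,  0.61672881]), 'moment': array([-0.0197921 ,  0.03945003,  0.00488169]), 'finger_force': 0.0, 'width': 0.09409395992510518}
scene {'mtx': array([[621.42751692,   0.        , 317.74647025],
       [  0.        , 621.42751692, 240.93803317],
       [  0.        ,   0.        ,   1.        ]]), 'xyz': array([ 1.37501008, -0.02266502,  1.14380244]), 'attitude': array([0.24205675, 0.20163158, 0.59703138, 0.73777148])}
cup [([123, 210, 34, 43], 0.79)]
biopsy_pot [([238, 210, 18, 29], 0.97),
[... 778 characters left out ...]
7, 17], 0.6)]
universal [([345, 286, 12, 8], 0.56)]
mailer [([269, 318, 15, 16], 0.6), ([487, 310, 25, 21], 0.35)]
cup_rack [([261, 190, 74, 58], 0.9), ([257, 261, 68, 47], 0.72), ([493, 248, 67, 42], 0.57)]
pot_rack [([328, 230, 52, 33], 0.71)]
universal_rack [([494, 247, 69, 41], 0.8)]
mailer_rack [([421, 227, 54, 32], 0.72)]
kidney_dish [([376, 168, 85, 51], 0.68)]
wipes_tub [([153, 276, 50, 43], 0.68)]
{'mtx': array([[371.64829954,   0.        , 317.96479025],
       [  0.        , 371.64829954, 237.17937433],
       [  0.        ,   0.        ,   1.        ]]), 'xyz': array([ 0.23714162, -0.5804528 ,  0.38408822]), 'attitude': array([-0.09416783,  0.07058289, -0.59707619,  0.7935052 ])}
```

View pics/scene0.png

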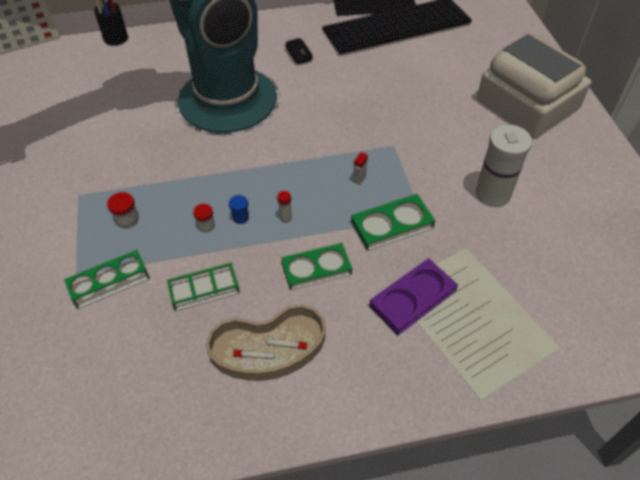

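View pics/top0.png

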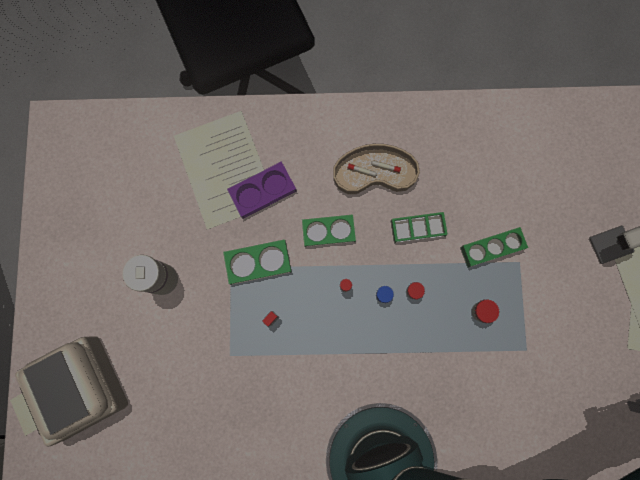

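```bash
cat > h.py <<'E'
import numpy as np, cv2
from scipy.spatial.transform import Rotation as R
from scipy.optimize import least_squares
from bench import telemetry, imaging, finder
def ray(c,uv,fish=False):
    K=c["mtx"]; x=(uv[0]-K[0,2])/K[0,0]; y=(uv[1]-K[1,2])/K[1,1]
    if fish:
        r=np.hypot(x,y); s=np.sin(r)/max(r,1e-9); v=np.array([x*s,-y*s,-np.cos(r)])
    else: v=np.array([x,-y,-1])
    v=R.from_quat(c["attitude"]).apply(v); return c["xyz"],v/np.linalg.norm(v)
def proj(c,P,fish=False):
    K=c["mtx"]; p=R.from_quat(c["attitude"]).inv().apply(np.asarray(P)-c["xyz"]); x,y,z=p[...,0],-p[...,1],-p[...,2]
    if fish:
        r=np.hypot(x,y); s=np.arctan2(r,z)/np.maximum(r,1e-9); a,b=x*s,y*s
    else: a,b=x/z,y/z
    return np.stack([a*K[0,0]+K[0,2],b*K[1,1]+K[1,2]],-1)
def tri(rays):
    A=0;b=0
    for o,d in rays:
        M=np.eye(3)-np.outer(d,d); A=A+M; b=b+M@o
    p=np.linalg.solve(A,b); return p,[np.linalg.norm((np.eye(3)-np.outer(d,d))@(p-o)) for o,d in rays]
def onplane(r,z): o,d=r; return o+d*(z-o[2])/d[2]
def mask(im,col):
    h=cv2.cvtColor(im,cv2.COLOR_RGB2HSV); H,S,V=h[...,0],h[...,1],h[...,2]
    m=((H<8)|(H>172))&(S>150)&(V>60) if col=="red" else (H>45)&(H<80)&(S>120)&(V>40)
    return m.astype(np.uint8)
def blobs(im,col,amin):
    n,l,s,c=cv2.connectedComponentsWithStats(mask(im,col))
    return [(c[i],s[i],l==i) for i in range(1,n) if s[i,4]>=amin]
def to_tool(p):  # cm shift in tool axes from measured TCP to world point p
    s=telemetry.state(); return R.from_quat(s["ee_rot"]).inv().apply(np.asarray(p)-s["position"])*100
E
python3 - <<'E'
from h import *
ims={n:cv2.imread(f"pics/{n}0.png")[:,:,::-1] for n in("scene","top")}; C={n:imaging.calibration(n) for n in ims}
near=lambda B,uv:min(B,key=lambda b:np.hypot(*(b[0]-uv)))
for nm,a,b in[("cup",(121,203),(487,312)),("pot",(204,212),(416,290)),("univ",(285,197),(346,286)),("mailer",(361,158),(271,318))]:
    A=near(blobs(ims["scene"].copy(),"red",15),a);B=near(blobs(ims["top"].copy(),"red",15),b)
    p,e=tri([ray(C["scene"],A[0]),ray(C["top"],B[0])]); print(nm,A[0].round(1),B[0].round(1),p.round(4),np.round(e,4))
for nm,a,b,z in[("cupr",(393,222),(258,262),.03),("potr",(317,267),(329,231),.026),("mailr",(203,289),(419,228),.032),("univr",(107,281),(494,248),.04)]:
    pts=[]
    for n,uv in(("scene",a),("top",b)):
        B=near(blobs(ims[n].copy(),"green",150),uv)
        cn=cv2.findContours(B[2].astype(np.uint8),cv2.RETR_EXTERNAL,cv2.CHAIN_APPROX_NONE)[0][0]
        m=cv2.moments(cv2.convexHull(cn)); c0=(m["m10"]/m["m00"],m["m01"]/m["m00"]); pts.append(ray(C[n],c0))
        w=np.array([onplane(ray(C[n],q[0]),z)[:2] for q in cv2.convexHull(cn)]).astype(np.float32)
        r=cv2.minAreaRect(w); bx=cv2.boxPoints(r); ed=np.diff(bx[:3],axis=0); l=max(ed,key=np.linalg.norm)
        print(nm,n,np.round(r[0],4),np.round(r[1],3),"long-axis deg",round(np.degrees(np.arctan2(l[1],l[0]))%180,1))
    p,e=tri(pts);print("  tri",p.round(4),np.round(e,4))
E
```

```text
cup [120.3 203.2] [487.  310.9] [ 0.38   -0.2843  0.0589] [0.0003 0.0003]
pot [202.7 211.9] [415.7 290.2] [ 0.4381 -0.1028  0.05  ] [0.0004 0.0004]
univ [283.7 197.5] [345.7 284.7] [0.4546 0.083  0.0728] [0.0004 0.0004]
mailer [360.5 159.2] [269.3 318.5] [0.3709 0.2843 0.0681] [0.0005 0.0005]
cupr scene [0.5342 0.3182] [0.095 0.175] long-axis deg 100.9
cupr top [0.5263 0.3222] [0.086 0.168] long-axis deg 100.6
  tri [0.5269 0.3219 0.0183] [0.0021 0.0021]
potr scene [0.6157 0.123 ] [0.072 0.14 ] long-axis deg 94.7
potr top [0.6102 0.1254] [0.07  0.136] long-axis deg 94.5
  tri [0.6112 0.1243 0.0177] [0.0009 0.0009]
mailr scene [ 0.6187 -0.1247] [0.063 0.139] long-axis deg 97.0
mailr top [ 0.5538 -0.3258] [0.057 0.162] long-axis deg 106.6
  tri [ 0.5751 -0.2237  0.0279] [0.1017 0.1017]
univr scene [ 0.5572 -0.3249] [0.06 0.16] long-axis deg 106.4
univr top [ 0.5526 -0.3234] [0.056 0.161] long-axis deg 106.6
  tri [ 0.5535 -0.3266  0.033 ] [0.0013 0.0013]
```

```bash
python3 -m inch '[{"delta_pos":[28.7,-24.7,0],"dr":[0,0,16],"claw":0},{"delta_pos":[28.7,-24.7,0],"dr":[0,0,16],"claw":0},{"delta_pos":[28.7,-24.7,0],"dr":[0,0,16],"claw":0},{"delta_pos":[28.7,-24.7,0],"dr":[0,0,16],"claw":0},{"delta_pos":[28.7,-24.7,0],"dr":[0,0,16],"claw":0},{"delta_pos":[28.7,-24.7,0],"dr":[0,0,16],"claw":0},{"delta_pos":[28.7,-24.7,0],"dr":[0,0,16],"claw":0},{"delta_pos":[28.7,-24.7,0],"dr":[0,0,16],"claw":0}]' 25; python3 -m inch '[{"delta_pos":[0,0,0],"dr":[0,0,0],"claw":0},{"delta_pos":[0,0,0],"dr":[0,0,0],"claw":0},{"delta_pos":[0,0,0],"dr":[0,0,0],"claw":0}]'
python3 - <<'E'
from h import *
s=telemetry.state();c=imaging.calibration("wrist");im=imaging.camera("wrist");cv2.imwrite("pics/w1.png",im[:,:,::-1])
print(s["position"],R.from_quat(s["ee_rot"]).as_matrix().round(3),c["xyz"],c["attitude"])
print("look dir",R.from_quat(c["attitude"]).apply([0,0,-1]))
for b in blobs(im,"red",60)+blobs(im,"green",100): print(b[0].round(1),b[1][:5])
E
```

```text
clock: 1.9
position: [0.382, -0.2808, 0.2058]
ee_rot: [1.0, 0.002, 0.0, 0.0]
contact_force: [-0.6, -0.5, 0.4]
width: 0.0944
finger_force: 0.0
clock: 2.2
position: [0.3796, -0.2851, 0.2054]
ee_rot: [1.0, -0.001, -0.0, 0.0]
contact_force: [-0.3, 0.2, 0.3]
width: 0.0941
finger_force: 0.0
[ 0.3795602  -0.28505083  0.2054005 ] [[ 1.    -0.001 -0.   ]
 [-0.001 -1.    -0.   ]
 [-0.     0.    -1.   ]] [ 0.44677307 -0.28354535  0.38407612] [ 0.08339537 -0.08307703  0.70225844 -0.70212286]
look dir [-2.33790772e-01 -4.24500205e-04 -9.72286838e-01]
[130.3 166.3] [ 110  145   42   44 1478]
[316.  225.5] [ 283  192   67   67 3509]
[152.7  18.4] [ 104    0  131   45 1321]
[360.5  41.4] [ 270    0  178   94 4748]
[26.  39.3] [   0    8   48   68 1432]
```

View pics/w1.png

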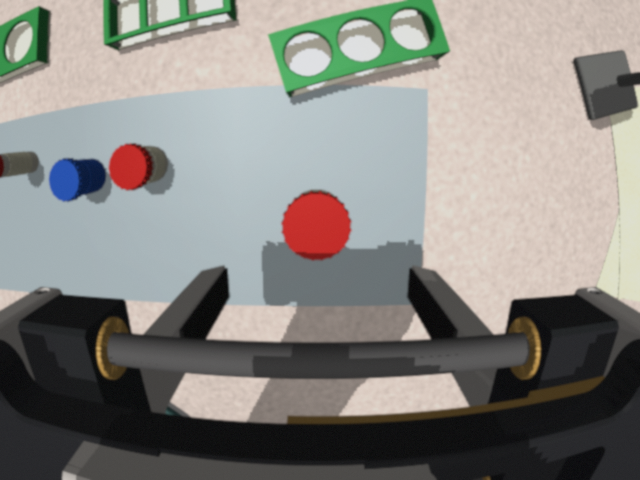

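```bash
python3 - <<'E'
from h import *
c=imaging.calibration("wrist"); T=imaging.calibration("top")
print("tri cup",tri([ray(c,(316.,225.5),True),ray(T,(487.,310.9))]))
print("cup z.068",onplane(ray(c,(316,225.5),True),.068)); print("pot z.055",onplane(ray(c,(130.3,166.3),True),.055))
E
```

```text
tri cup (array([ 0.38012775, -0.28225011,  0.06461496]), [np.float64(0.00041648776816153584), np.float64(0.00041648776816148646)])
cup z.068 [ 0.3811622  -0.28200753  0.068     ]
pot z.055 [ 0.43780237 -0.1032959   0.055     ]
```

```bash
python3 -m inch '[{"delta_pos":[0.1,-0.3,4],"dr":[0,0,0],"claw":0},{"delta_pos":[0.1,-0.3,8],"dr":[0,0,0],"claw":0},{"delta_pos":[0.1,-0.3,11],"dr":[0,0,0],"claw":0},{"delta_pos":[0.1,-0.3,13.5],"dr":[0,0,0],"claw":0},{"delta_pos":[0.1,-0.3,15],"dr":[0,0,0],"claw":0},{"delta_pos":[0.1,-0.3,16.2],"dr":[0,0,0],"claw":0},{"delta_pos":[0.1,-0.3,16.2],"dr":[0,0,0],"claw":0},{"delta_pos":[0.1,-0.3,16.2],"dr":[0,0,0],"claw":0}]' 25; python3 -m inch '[{"delta_pos":[0,0,0],"dr":[0,0,0],"claw":255},{"delta_pos":[0,0,0],"dr":[0,0,0],"claw":255},{"delta_pos":[0,0,0],"dr":[0,0,0],"claw":255},{"delta_pos":[0,0,0],"dr":[0,0,0],"claw":255},{"delta_pos":[0,0,0],"dr":[0,0,0],"claw":255},{"delta_pos":[0,0,0],"dr":[0,0,0],"claw":255},{"delta_pos":[0,0,0],"dr":[0,0,0],"claw":255},{"delta_pos":[0,0,0],"dr":[0,0,0],"claw":255}]' 25
```

```text
clock: 3.05
position: [0.3812, -0.2815, 0.0438]
ee_rot: [1.0, -0.0, 0.0, 0.0]
contact_force: [0.1, -0.2, 0.2]
width: 0.0941
finger_force: 0.0
clock: 3.85
position: [0.3814, -0.2812, 0.0436]
ee_rot: [1.0, 0.0, 0.0, 0.0]
contact_force: [-0.6, -0.7, 6.3]
width: 0.0594
finger_force: 25.0
```

```bash
python3 -m inch '[{"delta_pos":[0,0,-3],"dr":[0,0,0],"claw":255},{"delta_pos":[0,0,-7],"dr":[0,0,0],"claw":255},{"delta_pos":[0,0,-11],"dr":[0,0,0],"claw":255},{"delta_pos":[0.5,-3,-15],"dr":[0,0,0],"claw":255},{"delta_pos":[1,-7,-16],"dr":[0,0,0],"claw":255},{"delta_pos":[1.5,-11,-16],"dr":[0,0,0],"claw":255},{"delta_pos":[2,-15,-16],"dr":[0,0,0],"claw":255},{"delta_pos":[2.5,-19,-16],"dr":[0,0,0],"claw":255}]'; python3 -m inch '[{"delta_pos":[0.4,-4.2,0],"dr":[0,0,0],"claw":255},{"delta_pos":[0.8,-8.4,0],"dr":[0,0,0],"claw":255},{"delta_pos":[1.2,-12.6,0],"dr":[0,0,0],"claw":255},{"delta_pos":[1.6,-16.8,0],"dr":[0,0,0],"claw":255},{"delta_pos":[2,-21,0],"dr":[0,0,0],"claw":255},{"delta_pos":[2.4,-25.2,0],"dr":[0,0,0],"claw":255},{"delta_pos":[2.8,-29,0],"dr":[0,0,0],"claw":255},{"delta_pos":[3.2,-32,0],"dr":[0,0,0],"claw":255}]'; python3 -m inch '[{"delta_pos":[0,-2,0],"dr":[0,0,0],"claw":255},{"delta_pos":[0,-2,0],"dr":[0,0,0],"claw":255},{"delta_pos":[0,-2,0],"dr":[0,0,0],"claw":255},{"delta_pos":[0,-2,0],"dr":[0,0,0],"claw":255}]'
cat > rack.py <<'E'
import sys
from h import *
def rack(uvz_guess,z,dims,name,pockets):
    s=telemetry.state();c=imaging.calibration("wrist");im=imaging.camera("wrist");cv2.imwrite(f"pics/{name}.png",im[:,:,::-1])
    g=proj(c,np.array(uvz_guess),True); print("guess px",g.round())
    B=min(blobs(im,"green",300),key=lambda b:np.hypot(*(b[0]-g))); print("blob",B[1])
    hl=cv2.findContours(B[2].astype(np.uint8),cv2.RETR_CCOMP,cv2.CHAIN_APPROX_NONE)
    cs=[k for k,h in zip(*[hl[0],hl[1][0]]) if h[3]<0]; cn=max(cs,key=cv2.contourArea)
    w=np.array([onplane(ray(c,q[0],True),z)[:2] for q in cn]).astype(np.float32)
    r=cv2.minAreaRect(w); bx=cv2.boxPoints(r); l=max(np.diff(bx[:3],axis=0),key=np.linalg.norm); a=np.degrees(np.arctan2(l[1],l[0]))%180
    print("rect",np.round(r[0],4),np.round(r[1],4),"long deg",round(a,1),"want",dims)
    # pockets: holes of the green plate -> world
    for k,h in zip(*[hl[0],hl[1][0]]):
        if h[3]>=0 and cv2.contourArea(k)>200:
            w=np.array([onplane(ray(c,q[0],True),z)[:2] for q in k]).astype(np.float32); rr=cv2.minAreaRect(w)
            print(" hole",np.round(rr[0],4),np.round(rr[1],4))
    d=np.array([np.cos(np.radians(a)),np.sin(np.radians(a))])
    for y in pockets:
        p=np.array(r[0])+y*d; print(" pocket",y,p.round(4))
    print("tcp",s["position"].round(4),s["ee_rot"].round(3),s["width"],s["finger_force"])
E
python3 -c "
from rack import *
rack([.527,.322,.03],.03,(.09,.172),'r_cup',[-.04,.04])"
```

```text
clock: 4.65
position: [0.4058, -0.0894, 0.2034]
ee_rot: [1.0, 0.0, -0.0, 0.0]
contact_force: [0.8, 1.0, -1.0]
width: 0.0597
finger_force: 25.0
clock: 5.45
position: [0.4374, 0.2312, 0.2033]
ee_rot: [1.0, 0.001, -0.0, -0.0]
contact_force: [0.6, -0.7, -2.0]
width: 0.0595
finger_force: 25.0
clock: 5.85
position: [0.438, 0.2479, 0.2033]
ee_rot: [1.0, -0.0, -0.0, 0.0]
contact_force: [0.3, -0.6, -0.9]
width: 0.0595
finger_force: 25.0
guess px [241. 128.]
blob [ 153   67  183  123 7453]
rect [0.5266 0.3238] [0.0877 0.1689] long deg 100.5 want (0.09, 0.172)
 hole [0.5195 0.3621] [0.0698 0.0693]
 hole [0.534  0.2844] [0.0701 0.0695]
 pocket -0.04 [0.5339 0.2844]
 pocket 0.04 [0.5194 0.3631]
tcp [0.438  0.2479 0.2033] [ 1. -0. -0.  0.] 0.05950484004847787 24.99982237815857
```

View pics/r_cup.png

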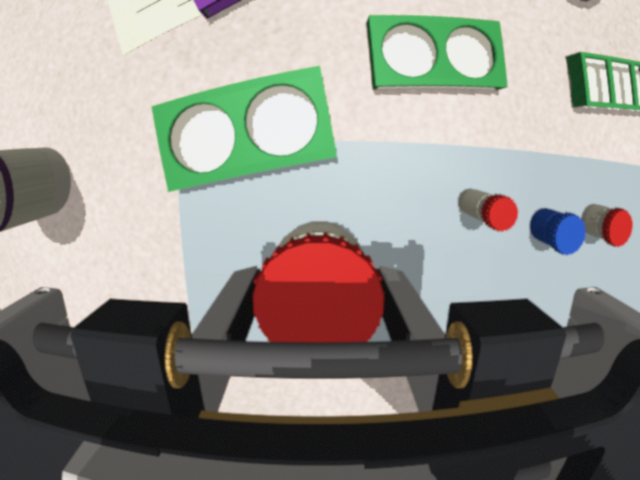

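```bash
python3 -m inch '[{"delta_pos":[3,-1.2,0],"dr":[0,0,0],"claw":255},{"delta_pos":[6.5,-2.5,2],"dr":[0,0,0],"claw":255},{"delta_pos":[9.6,-3.6,4],"dr":[0,0,0],"claw":255},{"delta_pos":[9.6,-3.6,6],"dr":[0,0,0],"claw":255},{"delta_pos":[9.6,-3.6,8],"dr":[0,0,0],"claw":255},{"delta_pos":[9.6,-3.6,10],"dr":[0,0,0],"claw":255},{"delta_pos":[9.6,-3.6,12],"dr":[0,0,0],"claw":255},{"delta_pos":[9.6,-3.6,13],"dr":[0,0,0],"claw":255}]'; python3 -m inch '[{"delta_pos":[0,0,0.8],"dr":[0,0,0],"claw":255},{"delta_pos":[0,0,1.5],"dr":[0,0,0],"claw":255},{"delta_pos":[0,0,2.0],"dr":[0,0,0],"claw":255},{"delta_pos":[0,0,2.3],"dr":[0,0,0],"claw":255},{"delta_pos":[0,0,2.5],"dr":[0,0,0],"claw":255},{"delta_pos":[0,0,2.5],"dr":[0,0,0],"claw":255},{"delta_pos":[0,0,2.5],"dr":[0,0,0],"claw":255}]'
```

```text
clock: 6.7
position: [0.5336, 0.2837, 0.072]
ee_rot: [1.0, -0.0, -0.001, 0.001]
contact_force: [0.3, 0.5, -1.3]
width: 0.0597
finger_force: 25.0
clock: 7.4
position: [0.534, 0.2852, 0.0487]
ee_rot: [1.0, 0.0, 0.0, -0.0]
contact_force: [-0.0, 0.1, -0.5]
width: 0.0598
finger_force: 25.0
```

```bash
python3 -m inch '[{"delta_pos":[0,0,0.1],"dr":[0,0,0],"claw":255},{"delta_pos":[0,0,0.1],"dr":[0,0,0],"claw":0},{"delta_pos":[0,0,0.1],"dr":[0,0,0],"claw":0},{"delta_pos":[0,0,0.1],"dr":[0,0,0],"claw":0},{"delta_pos":[0,0,0.1],"dr":[0,0,0],"claw":0},{"delta_pos":[0,0,0.1],"dr":[0,0,0],"claw":0},{"delta_pos":[0,0,0.1],"dr":[0,0,0],"claw":0}]'; python3 -m inch '[{"delta_pos":[0,0,-3],"dr":[0,0,0],"claw":0},{"delta_pos":[0,0,-7],"dr":[0,0,0],"claw":0},{"delta_pos":[0,0,-11],"dr":[0,0,0],"claw":0},{"delta_pos":[-4,0,-15],"dr":[0,0,0],"claw":0},{"delta_pos":[-8,0,-15.5],"dr":[0,0,0],"claw":0},{"delta_pos":[-12,0,-15.5],"dr":[0,0,0],"claw":0},{"delta_pos":[-16,0,-15.5],"dr":[0,0,0],"claw":0},{"delta_pos":[-17,0,-15.5],"dr":[0,0,0],"claw":0}]';  python3 -m inch '[{"delta_pos":[0,0,0],"dr":[0,0,0],"claw":0},{"delta_pos":[0,0,0],"dr":[0,0,0],"claw":0},{"delta_pos":[0,0,0],"dr":[0,0,0],"claw":0}]'
cat > lid.py <<'E'
from h import *
def lid(guess,zt,name,topuv):
    s=telemetry.state();c=imaging.calibration("wrist");im=imaging.camera("wrist");cv2.imwrite(f"pics/{name}.png",im[:,:,::-1])
    g=proj(c,np.array(guess),True); B=min(blobs(im,"red",200),key=lambda b:np.hypot(*(b[0]-g))); print("guess",g.round(),"got",B[0].round(1),B[1])
    print("tri",tri([ray(c,B[0],True),ray(imaging.calibration("top"),topuv)]))
    cn=cv2.findContours(B[2].astype(np.uint8),cv2.RETR_EXTERNAL,cv2.CHAIN_APPROX_NONE)[0][0]
    w=np.array([onplane(ray(c,q[0],True),zt)[:2] for q in cn]).astype(np.float32); r=cv2.minAreaRect(w); bx=cv2.boxPoints(r)
    l=max(np.diff(bx[:3],axis=0),key=np.linalg.norm); print("rect",np.round(r[0],4),np.round(r[1],4),"long deg",np.degrees(np.arctan2(l[1],l[0]))%180)
    print("centroid at",onplane(ray(c,B[0],True),zt).round(4),"tcp",s["position"].round(4),"yaw x",np.degrees(np.arctan2(*R.from_quat(s["ee_rot"]).as_matrix()[[1,0],0])).round(2),s["width"])
E
python3 -c "
from lid import *
lid([.371,.284,.075],.08,'m1',(269.3,318.5))"
```

```text
clock: 8.1
position: [0.5339, 0.2851, 0.0475]
ee_rot: [1.0, 0.0, -0.0, -0.0]
contact_force: [0.5, -0.1, 0.1]
width: 0.0936
finger_force: 0.0
clock: 8.9
position: [0.3607, 0.285, 0.2027]
ee_rot: [1.0, 0.002, 0.0, 0.001]
contact_force: [0.4, 1.1, 1.4]
width: 0.094
finger_force: 0.0
clock: 9.2
position: [0.365, 0.2849, 0.2024]
ee_rot: [1.0, -0.0, -0.0, -0.0]
contact_force: [-0.6, -0.1, 0.3]
width: 0.094
finger_force: 0.0
guess [321. 223.] got [319.8 221.9] [ 299  199   43   46 1066]
tri (array([0.37086235, 0.28470972, 0.07040959]), [np.float64(9.474260238236631e-05), np.float64(9.474260238236355e-05)])
rect [0.3725 0.285 ] [0.0218 0.0345] long deg 137.04527
centroid at [0.3727 0.2848 0.08  ] tcp [0.365  0.2849 0.2024] yaw x -0.03 0.09400945311185777
```

View pics/m1.png

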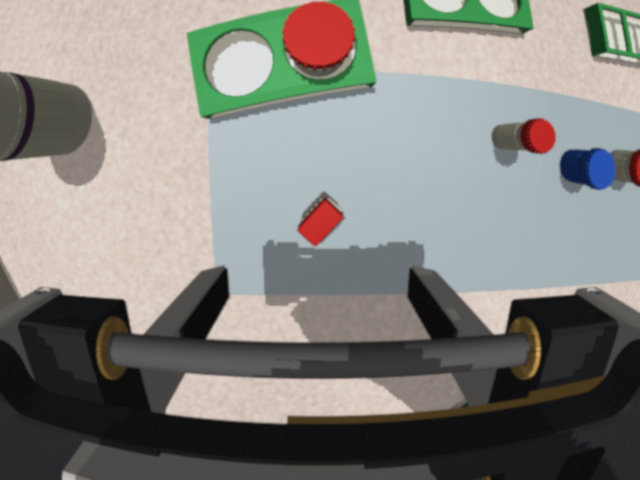

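```bash
python3 -m inch '[{"delta_pos":[0.4,0,1],"dr":[0,0,8],"claw":0},{"delta_pos":[0.7,0,2.5],"dr":[0,0,16],"claw":0},{"delta_pos":[0.7,0,4],"dr":[0,0,24],"claw":0},{"delta_pos":[0.7,0,5.5],"dr":[0,0,32],"claw":0},{"delta_pos":[0.7,0,7],"dr":[0,0,40],"claw":0},{"delta_pos":[0.7,0,8],"dr":[0,0,43],"claw":0},{"delta_pos":[0.7,0,9],"dr":[0,0,43],"claw":0},{"delta_pos":[0.7,0,9],"dr":[0,0,43],"claw":0}]'; python3 -m inch '[{"delta_pos":[0,0,2],"dr":[0,0,0],"claw":0},{"delta_pos":[0,0,4],"dr":[0,0,0],"claw":0},{"delta_pos":[0,0,5.5],"dr":[0,0,0],"claw":0},{"delta_pos":[0,0,6.1],"dr":[0,0,0],"claw":0},{"delta_pos":[0,0,6.1],"dr":[0,0,0],"claw":0},{"delta_pos":[0,0,6.1],"dr":[0,0,0],"claw":0}]'; python3 -m inch '[{"delta_pos":[0,0,0],"dr":[0,0,0],"claw":255},{"delta_pos":[0,0,0],"dr":[0,0,0],"claw":255},{"delta_pos":[0,0,0],"dr":[0,0,0],"claw":255},{"delta_pos":[0,0,0],"dr":[0,0,0],"claw":255},{"delta_pos":[0,0,0],"dr":[0,0,0],"claw":255},{"delta_pos":[0,0,0],"dr":[0,0,0],"claw":255},{"delta_pos":[0,0,0],"dr":[0,0,0],"claw":255},{"delta_pos":[0,0,0],"dr":[0,0,0],"claw":255}]' 20; python3 -c "
from telemetry import x" 2>/dev/null; python3 -c "
from h import *
s=telemetry.state();print(s['position'],R.from_quat(s['ee_rot']).as_matrix()[:,0],s['width'],s['finger_force'],s['qpos'])"
```

```text
clock: 10.05
position: [0.3675, 0.2843, 0.1182]
ee_rot: [0.953, -0.303, -0.012, 0.006]
contact_force: [0.6, 0.9, -0.5]
width: 0.0941
finger_force: 0.0
clock: 10.65
position: [0.3659, 0.2843, 0.0584]
ee_rot: [0.953, -0.302, -0.012, 0.006]
contact_force: [-0.4, 0.7, -0.3]
width: 0.0939
finger_force: 0.0
clock: 11.45
position: [0.3654, 0.2843, 0.058]
ee_rot: [0.953, -0.301, -0.012, 0.006]
contact_force: [0.3, -0.2, -0.3]
width: 0.0336
finger_force: 0.0
[0.3653677  0.28428038 0.05804183] [ 0.8180612  -0.57481377 -0.01910504] 0.03364165633827283 0.0 [-0.8938979   0.36496023  0.20617651  2.11423321 -0.13578018  0.6965665
 -2.77786587]
```

```bash
python3 -m inch '[{"delta_pos":[0,0,0],"dr":[0,0,0],"claw":0},{"delta_pos":[0,0,0],"dr":[0,0,0],"claw":0},{"delta_pos":[0,0,-3],"dr":[0,0,0],"claw":0},{"delta_pos":[0,0,-6],"dr":[0,0,0],"claw":0},{"delta_pos":[0,0,-9],"dr":[0,0,-8],"claw":0},{"delta_pos":[0,0,-9],"dr":[0,0,-16],"claw":0},{"delta_pos":[0,0,-9],"dr":[0,0,-24],"claw":0},{"delta_pos":[0,0,-9],"dr":[0,0,-32],"claw":0}]'; for i in 1 2; do python3 -m inch '[{"delta_pos":[0,0,0],"dr":[0,0,-8],"claw":0},{"delta_pos":[0,0,0],"dr":[0,0,-16],"claw":0},{"delta_pos":[0,0,0],"dr":[0,0,-24],"claw":0},{"delta_pos":[0,0,0],"dr":[0,0,-32],"claw":0},{"delta_pos":[0,0,0],"dr":[0,0,-40],"claw":0},{"delta_pos":[0,0,0],"dr":[0,0,-48],"claw":0},{"delta_pos":[0,0,0],"dr":[0,0,-56],"claw":0},{"delta_pos":[0,0,0],"dr":[0,0,-64],"claw":0}]'; done;  python3 -m inch '[{"delta_pos":[0,0,0],"dr":[0,0,-8],"claw":0},{"delta_pos":[0,0,0],"dr":[0,0,-10],"claw":0},{"delta_pos":[0,0,0],"dr":[0,0,-10],"claw":0},{"delta_pos":[0,0,0],"dr":[0,0,-10],"claw":0}]'; python3 -c "
from lid import *
print(telemetry.state()['qpos'],R.from_quat(telemetry.state()['ee_rot']).as_matrix().round(3))
lid([.372,.285,.075],.08,'m2',(269.3,318.5))
print(to_tool([.3722,.2848,.051]))"
```

```text
clock: 12.25
position: [0.3677, 0.2847, 0.1483]
ee_rot: [1.0, -0.024, -0.013, 0.002]
contact_force: [0.9, -0.3, -0.6]
width: 0.0924
finger_force: 0.0
clock: 13.05
position: [0.3677, 0.2846, 0.148]
ee_rot: [0.86, 0.509, -0.012, -0.005]
contact_force: [0.3, 0.4, 1.0]
width: 0.0938
finger_force: 0.0
clock: 13.85
position: [0.3677, 0.2846, 0.148]
ee_rot: [0.46, 0.888, -0.008, -0.011]
contact_force: [0.7, 0.2, -0.7]
width: 0.0938
finger_force: 0.0
clock: 14.25
position: [0.3677, 0.2846, 0.148]
ee_rot: [0.384, 0.923, -0.007, -0.011]
contact_force: [-1.2, 0.1, 0.1]
width: 0.0937
finger_force: 0.0
[-0.59982543  0.2206912  -0.12919781  2.03581823  0.01748024  0.90909712
  0.04516657] [[-0.705  0.709 -0.026]
 [ 0.709  0.705 -0.004]
 [ 0.016 -0.021 -1.   ]]
guess [324. 254.] got [322.6 250.2] [ 308  222   30   56 1527]
tri (array([0.37099021, 0.28493524, 0.06772222]), [np.float64(3.417035520693001e-05), np.float64(3.4170355206871925e-05)])
rect [0.3687 0.2874] [0.02   0.0393] long deg 135.61575
centroid at [0.3688 0.2873 0.08  ] tcp [0.3677 0.2846 0.148 ] yaw x 134.81 0.09370110697193627
[-0.45257093  0.53645999  9.68529073]
```

```bash
python3 -c "
from h import *
def want(yaw): return R.from_euler('z',yaw,degrees=True)*R.from_euler('x',180,degrees=True)
q=R.from_quat(telemetry.state()['ee_rot'])
print(np.degrees((q.inv()*want(136.5)).as_rotvec()),to_tool([.3712,.2852,.10]))"
```

```text
[-1.20370798 -0.91278466 -1.66867038] [-0.27717707  0.38971562  4.78944524]
```

Level the tool above the mailer first, then straight down and close.

```bash
python3 -m inch '[{"delta_pos":[-0.3,0.4,2],"dr":[-1.2,-0.9,-1.7],"claw":0},{"delta_pos":[-0.3,0.4,4],"dr":[-1.2,-0.9,-1.7],"claw":0},{"delta_pos":[-0.3,0.4,4.8],"dr":[-1.2,-0.9,-1.7],"claw":0},{"delta_pos":[-0.3,0.4,4.8],"dr":[-1.2,-0.9,-1.7],"claw":0}]'; python3 -m inch '[{"delta_pos":[0,0,2],"dr":[0,0,0],"claw":0},{"delta_pos":[0,0,3.5],"dr":[0,0,0],"claw":0},{"delta_pos":[0,0,4.9],"dr":[0,0,0],"claw":0},{"delta_pos":[0,0,4.9],"dr":[0,0,0],"claw":0},{"delta_pos":[0,0,4.9],"dr":[0,0,0],"claw":255},{"delta_pos":[0,0,4.9],"dr":[0,0,0],"claw":255},{"delta_pos":[0,0,4.9],"dr":[0,0,0],"claw":255},{"delta_pos":[0,0,4.9],"dr":[0,0,0],"claw":255}]' 20; python3 -m inch '[{"delta_pos":[0,0,0],"dr":[0,0,0],"claw":255},{"delta_pos":[0,0,0],"dr":[0,0,0],"claw":255},{"delta_pos":[0,0,0],"dr":[0,0,0],"claw":255},{"delta_pos":[0,0,0],"dr":[0,0,0],"claw":255},{"delta_pos":[0,0,0],"dr":[0,0,0],"claw":255},{"delta_pos":[0,0,0],"dr":[0,0,0],"claw":255},{"delta_pos":[0,0,0],"dr":[0,0,0],"claw":255},{"delta_pos":[0,0,0],"dr":[0,0,0],"claw":255}]'; python3 -c "
from h import *
print(R.from_quat(telemetry.state()['ee_rot']).as_matrix().round(3))
print('to look',to_tool([.58,-.07,.2]))"
```

```text
clock: 14.7
position: [0.3709, 0.2848, 0.0992]
ee_rot: [0.37, 0.929, -0.001, -0.001]
contact_force: [1.1, -0.5, 1.0]
width: 0.0939
finger_force: 0.0
clock: 15.5
position: [0.3716, 0.2853, 0.0514]
ee_rot: [0.37, 0.929, 0.0, 0.0]
contact_force: [-0.6, 0.2, -0.4]
width: 0.0655
finger_force: 0.0
clock: 16.3
position: [0.3714, 0.2851, 0.0509]
ee_rot: [0.37, 0.929, 0.0, -0.0]
contact_force: [0.2, 0.1, -0.2]
width: 0.0217
finger_force: 20.0
[[-0.727  0.687 -0.   ]
 [ 0.687  0.727  0.   ]
 [ 0.    -0.    -1.   ]]
to look [-39.55163537 -11.48099616 -14.92259947]
```

```bash
python3 -m inch '[{"delta_pos":[0,0,-3],"dr":[0,0,0],"claw":255},{"delta_pos":[0,0,-7],"dr":[0,0,0],"claw":255},{"delta_pos":[0,0,-11],"dr":[0,0,0],"claw":255},{"delta_pos":[-3,0,-14],"dr":[0,0,-3],"claw":255},{"delta_pos":[-7,-0.8,-15],"dr":[0,0,-8],"claw":255},{"delta_pos":[-11,-1.3,-15],"dr":[0,0,-13],"claw":255},{"delta_pos":[-15,-1.7,-15],"dr":[0,0,-18],"claw":255},{"delta_pos":[-19,-2.2,-15],"dr":[0,0,-22],"claw":255}]'; python3 -c "
from h import *
print('to look',to_tool([.70,-.105,.2]))"
```

```text
clock: 17.1
position: [0.4953, 0.1373, 0.2011]
ee_rot: [0.184, 0.983, 0.0, 0.0]
contact_force: [1.0, 0.4, -0.5]
width: 0.0217
finger_force: 20.0
to look [-27.84074996 -15.20126347   0.10642736]
```

```bash
python3 -m inch '[{"delta_pos":[-4,-2.2,0],"dr":[0,0,-4],"claw":255},{"delta_pos":[-8,-4.4,0],"dr":[0,0,-8],"claw":255},{"delta_pos":[-12,-6.6,0],"dr":[0,0,-12],"claw":255},{"delta_pos":[-16,-8.8,0],"dr":[0,0,-16],"claw":255},{"delta_pos":[-20,-11,0],"dr":[0,0,-20],"claw":255},{"delta_pos":[-24,-13.2,0],"dr":[0,0,-24],"claw":255},{"delta_pos":[-27.8,-15.2,0],"dr":[0,0,-28],"claw":255},{"delta_pos":[-27.8,-15.2,0],"dr":[0,0,-28.5],"claw":255}]'; python3 -m inch '[{"delta_pos":[0,0,0],"dr":[0,0,0],"claw":255},{"delta_pos":[0,0,0],"dr":[0,0,0],"claw":255},{"delta_pos":[0,0,0],"dr":[0,0,0],"claw":255}]'; python3 -c "
from rack import *
rack([.612,-.124,.032],.032,(.064,.144),'r_mail',[-.046,0,.046])
print(R.from_quat(telemetry.state()['ee_rot']).as_matrix().round(3),telemetry.state()['qpos'])"
```

```text
clock: 17.9
position: [0.6991, -0.1101, 0.1993]
ee_rot: [-0.061, 0.998, -0.001, -0.001]
contact_force: [-0.4, -0.1, -1.7]
width: 0.0222
finger_force: 20.0
clock: 18.2
position: [0.6976, -0.103, 0.2011]
ee_rot: [-0.063, 0.998, 0.0, 0.0]
contact_force: [0.1, 0.8, -0.6]
width: 0.0225
finger_force: 20.0
guess px [305. 128.]
blob [ 232   98  151   67 2655]
rect [ 0.614  -0.1227] [0.0618 0.1408] long deg 96.6 want (0.064, 0.144)
 hole [ 0.609  -0.0778] [0.0557 0.0412]
 hole [ 0.614  -0.1223] [0.0556 0.0407]
 hole [ 0.6191 -0.1674] [0.0559 0.0391]
 pocket -0.046 [ 0.6192 -0.1684]
 pocket 0 [ 0.614  -0.1227]
 pocket 0.046 [ 0.6087 -0.077 ]
tcp [ 0.6976 -0.103   0.2011] [-0.063  0.998  0.     0.   ] 0.022453495263920712 19.994800686836243
[[-0.992 -0.125  0.   ]
 [-0.125  0.992  0.   ]
 [-0.     0.    -1.   ]] [ 0.09882335  0.56710304  0.00690499  1.39127651 -0.00446207  1.18316562
  1.80231682]
```

View pics/r_mail.png

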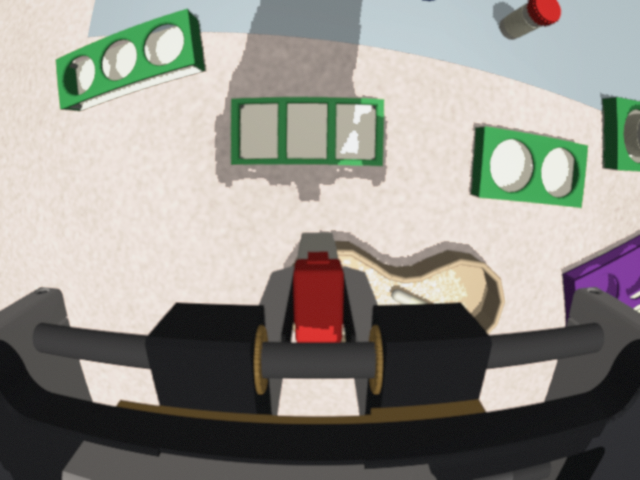

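```bash
python3 -m inch '[{"delta_pos":[3,-0.3,0],"dr":[0,0,0],"claw":255},{"delta_pos":[6,-0.6,0],"dr":[0,0,0],"claw":255},{"delta_pos":[8.5,-0.9,1],"dr":[0,0,0.5],"claw":255},{"delta_pos":[8.5,-0.9,3.5],"dr":[0,0,0.5],"claw":255},{"delta_pos":[8.5,-0.9,6],"dr":[0,0,0.5],"claw":255},{"delta_pos":[8.5,-0.9,8.5],"dr":[0,0,0.5],"claw":255},{"delta_pos":[8.5,-0.9,11],"dr":[0,0,0.5],"claw":255},{"delta_pos":[8.5,-0.9,12.3],"dr":[0,0,0.5],"claw":255}]'; python3 -m inch '[{"delta_pos":[0,0,0.8],"dr":[0,0,0],"claw":255},{"delta_pos":[0,0,1.5],"dr":[0,0,0],"claw":255},{"delta_pos":[0,0,2.0],"dr":[0,0,0],"claw":255},{"delta_pos":[0,0,2.2],"dr":[0,0,0],"claw":255},{"delta_pos":[0,0,2.2],"dr":[0,0,0],"claw":255},{"delta_pos":[0,0,2.2],"dr":[0,0,0],"claw":255}]'
```

```text
clock: 19.05
position: [0.6137, -0.1229, 0.0762]
ee_rot: [-0.058, 0.998, 0.0, -0.001]
contact_force: [-0.2, -0.3, -0.4]
width: 0.0219
finger_force: 20.0
clock: 19.65
position: [0.6148, -0.1238, 0.0562]
ee_rot: [-0.058, 0.998, 0.0, 0.0]
contact_force: [0.3, -0.7, -1.0]
width: 0.0221
finger_force: 20.0
```

```bash
python3 -m inch '[{"delta_pos":[0,0,0.1],"dr":[0,0,0],"claw":255},{"delta_pos":[0,0,0.1],"dr":[0,0,0],"claw":0},{"delta_pos":[0,0,0.1],"dr":[0,0,0],"claw":0},{"delta_pos":[0,0,0.1],"dr":[0,0,0],"claw":0},{"delta_pos":[0,0,0.1],"dr":[0,0,0],"claw":0},{"delta_pos":[0,0,0.1],"dr":[0,0,0],"claw":0},{"delta_pos":[0,0,0.1],"dr":[0,0,0],"claw":0},{"delta_pos":[0,0,0.1],"dr":[0,0,0],"claw":0}]'; python3 -m inch '[{"delta_pos":[0,0,-3],"dr":[0,0,0],"claw":0},{"delta_pos":[0,0,-7],"dr":[0,0,0],"claw":0},{"delta_pos":[0,0,-11],"dr":[0,0,0],"claw":0},{"delta_pos":[2,3,-14.5],"dr":[0,0,6.7],"claw":0},{"delta_pos":[4,6.5,-14.5],"dr":[0,0,6.7],"claw":0},{"delta_pos":[6,10,-14.5],"dr":[0,0,6.7],"claw":0},{"delta_pos":[8.2,14,-14.5],"dr":[0,0,6.7],"claw":0},{"delta_pos":[10.5,18,-14.5],"dr":[0,0,6.7],"claw":0}]';  python3 -m inch '[{"delta_pos":[3,4,0],"dr":[0,0,0],"claw":0},{"delta_pos":[3,4,0],"dr":[0,0,0],"claw":0},{"delta_pos":[3,4,0],"dr":[0,0,0],"claw":0},{"delta_pos":[3,4,0],"dr":[0,0,0],"claw":0}]'; python3 -c "
from lid import *
lid([.4546,.083,.08],.085,'u1',(345.7,284.7))
print(to_tool([.4546,.083,.057]))"
```

```text
clock: 20.45
position: [0.6146, -0.1237, 0.0548]
ee_rot: [-0.058, 0.998, 0.0, -0.0]
contact_force: [-0.2, 0.1, 0.5]
width: 0.0746
finger_force: 0.0
clock: 21.25
position: [0.4884, 0.0441, 0.2]
ee_rot: [0.001, 1.0, 0.0, 0.0]
contact_force: [2.0, 1.0, -0.7]
width: 0.0941
finger_force: 0.0
clock: 21.65
position: [0.4601, 0.0823, 0.1999]
ee_rot: [0.001, 1.0, 0.0, 0.0]
contact_force: [-0.3, -0.3, 0.3]
width: 0.0943
finger_force: 0.0
guess [317. 226.] got [318.9 224.6] [ 301  206   37   38 1112]
tri (array([0.45409313, 0.08408789, 0.07903464]), [np.float64(0.00049893896693347), np.float64(0.0004989389669334261)])
rect [0.4528 0.0847] [0.0291 0.0305] long deg 179.91331
centroid at [0.4527 0.0846 0.085 ] tcp [0.4601 0.0823 0.1999] yaw x 179.85 0.09434101156999307
[ 0.5573871   0.08629047 14.28281922]
```

View pics/u1.png

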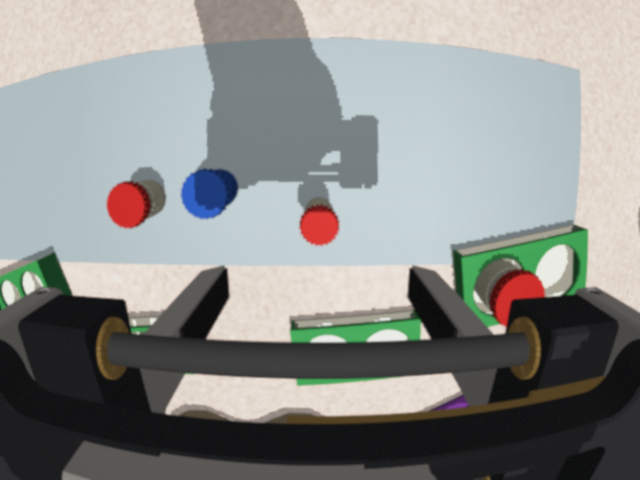

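```bash
python3 -m inch '[{"delta_pos":[0.7,0.2,4],"dr":[0,0,0],"claw":0},{"delta_pos":[0.7,0.2,8],"dr":[0,0,0],"claw":0},{"delta_pos":[0.7,0.2,11],"dr":[0,0,0],"claw":0},{"delta_pos":[0.7,0.2,13],"dr":[0,0,0],"claw":0},{"delta_pos":[0.7,0.2,14.3],"dr":[0,0,0],"claw":0},{"delta_pos":[0.7,0.2,14.3],"dr":[0,0,0],"claw":0},{"delta_pos":[0.7,0.2,14.3],"dr":[0,0,0],"claw":255},{"delta_pos":[0.7,0.2,14.3],"dr":[0,0,0],"claw":255}]' 20; python3 -m inch '[{"delta_pos":[0,0,0],"dr":[0,0,0],"claw":255},{"delta_pos":[0,0,0],"dr":[0,0,0],"claw":255},{"delta_pos":[0,0,0],"dr":[0,0,0],"claw":255},{"delta_pos":[0,0,0],"dr":[0,0,0],"claw":255},{"delta_pos":[0,0,0],"dr":[0,0,0],"claw":255},{"delta_pos":[0,0,0],"dr":[0,0,0],"claw":255},{"delta_pos":[0,0,0],"dr":[0,0,0],"claw":255},{"delta_pos":[0,0,0],"dr":[0,0,0],"claw":255}]'; python3 -m inch '[{"delta_pos":[0,0,0],"dr":[0,0,0],"claw":255},{"delta_pos":[0,0,0],"dr":[0,0,0],"claw":255}]'
```

```text
clock: 22.5
position: [0.4533, 0.0848, 0.0576]
ee_rot: [0.001, 1.0, 0.0, 0.0]
contact_force: [-0.8, 0.1, 0.0]
width: 0.0814
finger_force: 0.0
clock: 23.3
position: [0.4526, 0.0851, 0.0568]
ee_rot: [0.001, 1.0, 0.0, -0.0]
contact_force: [0.2, -0.1, 1.2]
width: 0.0307
finger_force: 20.0
clock: 23.5
position: [0.4526, 0.0851, 0.0568]
ee_rot: [0.001, 1.0, 0.0, -0.0]
contact_force: [-0.1, 0.4, -0.5]
width: 0.0303
finger_force: 20.0
```

```bash
python3 -m inch '[{"delta_pos":[0,0,-3],"dr":[0,0,0],"claw":255},{"delta_pos":[0,0,-7],"dr":[0,0,0],"claw":255},{"delta_pos":[0,0,-11],"dr":[0,0,0],"claw":255},{"delta_pos":[-2,-3,-15],"dr":[0,0,0],"claw":255},{"delta_pos":[-4,-7,-15],"dr":[0,0,0],"claw":255},{"delta_pos":[-6,-11,-15],"dr":[0,0,0],"claw":255},{"delta_pos":[-8,-15,-15],"dr":[0,0,0],"claw":255},{"delta_pos":[-10,-19,-15],"dr":[0,0,0],"claw":255}]';python3 -m inch '[{"delta_pos":[-1.7,-4,0],"dr":[0,0,0],"claw":255},{"delta_pos":[-3.4,-8,0],"dr":[0,0,0],"claw":255},{"delta_pos":[-5.1,-12,0],"dr":[0,0,0],"claw":255},{"delta_pos":[-6.8,-16,0],"dr":[0,0,0],"claw":255},{"delta_pos":[-8.7,-20.5,0],"dr":[0,0,0],"claw":255},{"delta_pos":[-8.7,-20.5,0],"dr":[0,0,0],"claw":255},{"delta_pos":[-8.7,-20.5,0],"dr":[0,0,0],"claw":255},{"delta_pos":[-8.7,-20.5,0],"dr":[0,0,0],"claw":255}]'; python3 -c "
from rack import *
rack([.553,-.324,.04],.04,(.06,.164),'r_univ',[-.052,0,.052])
print(R.from_quat(telemetry.state()['ee_rot']).as_matrix().round(3),telemetry.state()['qpos'])"
```

```text
clock: 24.3
position: [0.5529, -0.1068, 0.2069]
ee_rot: [0.001, 1.0, 0.0, 0.0]
contact_force: [1.1, 0.9, 0.2]
width: 0.0303
finger_force: 20.0
clock: 25.1
position: [0.639, -0.3091, 0.2066]
ee_rot: [0.0, 1.0, 0.0, -0.0]
contact_force: [0.2, 0.4, -0.1]
width: 0.0304
finger_force: 20.0
guess px [300. 130.]
blob [ 211   79  181  106 4794]
rect [ 0.5536 -0.3237] [0.0578 0.161 ] long deg 106.9 want (0.06, 0.164)
 hole [ 0.568  -0.3715] [0.0474 0.0449]
 hole [ 0.5539 -0.3233] [0.0467 0.0471]
 hole [ 0.5393 -0.2746] [0.0471 0.0467]
 pocket -0.052 [ 0.5687 -0.3734]
 pocket 0 [ 0.5536 -0.3237]
 pocket 0.052 [ 0.5384 -0.2739]
tcp [ 0.639  -0.3091  0.2066] [ 0.  1.  0. -0.] 0.030359756813504016 20.000009536743164
[[-1.     0.    -0.   ]
 [ 0.     1.     0.001]
 [ 0.     0.001 -1.   ]] [ 0.33279594  0.57360198  0.11457672  1.3735459  -0.06733915  1.19866458
  2.02446881]
```

View pics/r_univ.png

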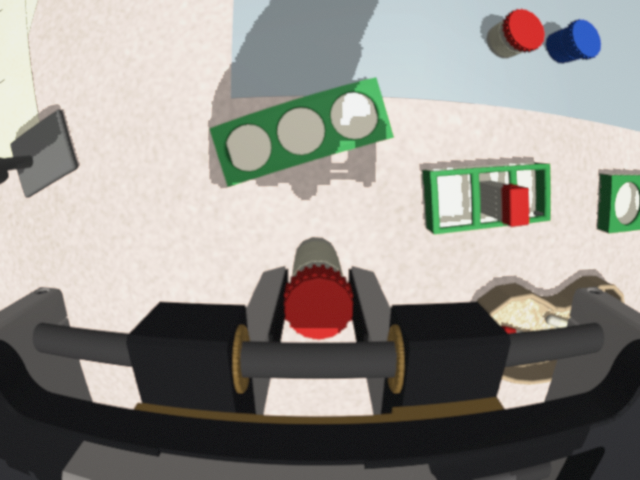

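```bash
python3 -m inch '[{"delta_pos":[3,-0.5,0],"dr":[0,0,0],"claw":255},{"delta_pos":[6,-1,0],"dr":[0,0,0],"claw":255},{"delta_pos":[8.5,-1.4,0.5],"dr":[0,0,0],"claw":255},{"delta_pos":[8.5,-1.4,3],"dr":[0,0,0],"claw":255},{"delta_pos":[8.5,-1.4,5.5],"dr":[0,0,0],"claw":255},{"delta_pos":[8.5,-1.4,8],"dr":[0,0,0],"claw":255},{"delta_pos":[8.5,-1.4,10.5],"dr":[0,0,0],"claw":255},{"delta_pos":[8.5,-1.4,12.3],"dr":[0,0,0],"claw":255}]'; python3 -m inch '[{"delta_pos":[0,0,0.8],"dr":[0,0,0],"claw":255},{"delta_pos":[0,0,1.5],"dr":[0,0,0],"claw":255},{"delta_pos":[0,0,2.0],"dr":[0,0,0],"claw":255},{"delta_pos":[0,0,2.2],"dr":[0,0,0],"claw":255},{"delta_pos":[0,0,2.2],"dr":[0,0,0],"claw":255},{"delta_pos":[0,0,2.2],"dr":[0,0,0],"claw":255}]'
```

```text
clock: 25.95
position: [0.5538, -0.3226, 0.0828]
ee_rot: [-0.0, 1.0, 0.0, -0.0]
contact_force: [1.1, -0.7, -0.6]
width: 0.0307
finger_force: 20.0
clock: 26.55
position: [0.5543, -0.3242, 0.0623]
ee_rot: [0.001, 1.0, -0.0, 0.0]
contact_force: [-0.1, 0.6, -0.4]
width: 0.0305
finger_force: 20.0
```

```bash
python3 -m inch '[{"delta_pos":[0,0,0.1],"dr":[0,0,0],"claw":255},{"delta_pos":[0,0,0.1],"dr":[0,0,0],"claw":0},{"delta_pos":[0,0,0.1],"dr":[0,0,0],"claw":0},{"delta_pos":[0,0,0.1],"dr":[0,0,0],"claw":0},{"delta_pos":[0,0,0.1],"dr":[0,0,0],"claw":0},{"delta_pos":[0,0,0.1],"dr":[0,0,0],"claw":0},{"delta_pos":[0,0,0.1],"dr":[0,0,0],"claw":0},{"delta_pos":[0,0,0.1],"dr":[0,0,0],"claw":0}]'; python3 -m inch '[{"delta_pos":[0,0,-3],"dr":[0,0,0],"claw":0},{"delta_pos":[0,0,-7],"dr":[0,0,0],"claw":0},{"delta_pos":[0,0,-11],"dr":[0,0,0],"claw":0},{"delta_pos":[2,3,-14],"dr":[0,0,8],"claw":0},{"delta_pos":[4,7,-14],"dr":[0,0,16],"claw":0},{"delta_pos":[6,11,-14],"dr":[0,0,24],"claw":0},{"delta_pos":[8,15,-14],"dr":[0,0,32],"claw":0},{"delta_pos":[10,19,-14],"dr":[0,0,40],"claw":0}]'; python3 -m inch '[{"delta_pos":[0,0,0],"dr":[0,0,8],"claw":0},{"delta_pos":[0,0,0],"dr":[0,0,16],"claw":0},{"delta_pos":[0,0,0],"dr":[0,0,24],"claw":0},{"delta_pos":[0,0,0],"dr":[0,0,32],"claw":0},{"delta_pos":[0,0,0],"dr":[0,0,40],"claw":0},{"delta_pos":[0,0,0],"dr":[0,0,48],"claw":0},{"delta_pos":[0,0,0],"dr":[0,0,50],"claw":0},{"delta_pos":[0,0,0],"dr":[0,0,50],"claw":0}]'; python3 -c "
from h import *
s=telemetry.state(); print(to_tool([.438,-.11,.2]),R.from_quat(s['ee_rot']).as_matrix().round(3))"
```

```text
clock: 27.35
position: [0.554, -0.3241, 0.0608]
ee_rot: [0.001, 1.0, 0.0, -0.0]
contact_force: [-0.1, 0.2, 0.7]
width: 0.0831
finger_force: 0.0
clock: 28.15
position: [0.4542, -0.134, 0.2009]
ee_rot: [0.343, 0.939, 0.0, 0.0]
contact_force: [0.7, 1.3, 0.2]
width: 0.0941
finger_force: 0.0
clock: 28.95
position: [0.4552, -0.1356, 0.2009]
ee_rot: [0.706, 0.709, 0.0, -0.0]
contact_force: [-0.2, 0.3, -0.2]
width: 0.0939
finger_force: 0.0
[ 2.56311724 -1.71398929  0.09356565] [[-0.004  1.    -0.   ]
 [ 1.     0.004  0.   ]
 [ 0.    -0.    -1.   ]]
```

```bash
python3 -m inch '[{"delta_pos":[2.6,-1.7,0],"dr":[0,0,0],"claw":0},{"delta_pos":[2.6,-1.7,0],"dr":[0,0,0],"claw":0},{"delta_pos":[2.6,-1.7,0],"dr":[0,0,0],"claw":0},{"delta_pos":[2.6,-1.7,0],"dr":[0,0,0],"claw":0}]'; python3 -c "
from lid import *
lid([.438,-.103,.055],.06,'p1',(415.7,290.2))
print(to_tool([.438,-.103,.0335]))"
```

```text
clock: 29.35
position: [0.4384, -0.1101, 0.201]
ee_rot: [0.705, 0.709, 0.0, 0.0]
contact_force: [-0.3, 0.2, 0.8]
width: 0.0938
finger_force: 0.0
guess [318. 219.] got [317.3 216.6] [ 293  192   49   50 1834]
tri (array([ 0.43788961, -0.10169379,  0.05119082]), [np.float64(0.0005155355937585761), np.float64(0.0005155355937586385)])
rect [ 0.4376 -0.1   ] [0.0419 0.0425] long deg 135.33861
centroid at [ 0.4377 -0.0996  0.06  ] tcp [ 0.4384 -0.1101  0.201 ] yaw x 90.28 0.09376352592807345
[ 0.71643865 -0.0344338  16.7425389 ]
```

View pics/p1.png

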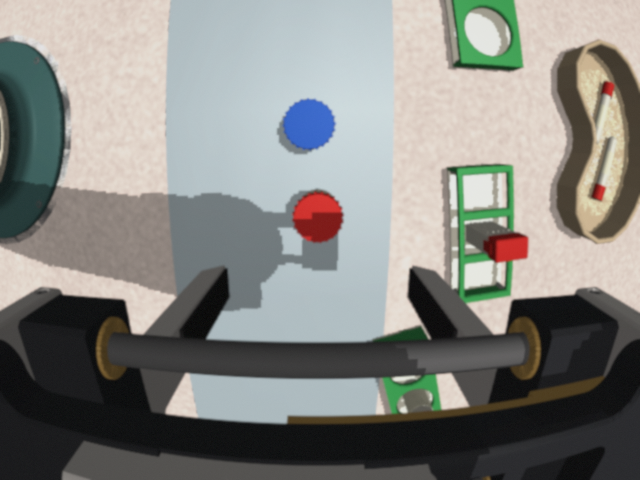

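```bash
python3 -m inch '[{"delta_pos":[0.9,0,4],"dr":[0,0,0],"claw":0},{"delta_pos":[0.9,0,8],"dr":[0,0,0],"claw":0},{"delta_pos":[0.9,0,11],"dr":[0,0,0],"claw":0},{"delta_pos":[0.9,0,14],"dr":[0,0,0],"claw":0},{"delta_pos":[0.9,0,16],"dr":[0,0,0],"claw":0},{"delta_pos":[0.9,0,16.7],"dr":[0,0,0],"claw":0},{"delta_pos":[0.9,0,16.7],"dr":[0,0,0],"claw":0},{"delta_pos":[0.9,0,16.7],"dr":[0,0,0],"claw":255}]' 20; python3 -m inch '[{"delta_pos":[0,0,0],"dr":[0,0,0],"claw":255},{"delta_pos":[0,0,0],"dr":[0,0,0],"claw":255},{"delta_pos":[0,0,0],"dr":[0,0,0],"claw":255},{"delta_pos":[0,0,0],"dr":[0,0,0],"claw":255},{"delta_pos":[0,0,0],"dr":[0,0,0],"claw":255},{"delta_pos":[0,0,0],"dr":[0,0,0],"claw":255},{"delta_pos":[0,0,0],"dr":[0,0,0],"claw":255},{"delta_pos":[0,0,0],"dr":[0,0,0],"claw":255}]'
```

```text
clock: 30.2
position: [0.4386, -0.1009, 0.0346]
ee_rot: [0.706, 0.709, 0.0, 0.0]
contact_force: [-0.5, 0.3, -0.1]
width: 0.0886
finger_force: 0.0
clock: 31.0
position: [0.4381, -0.1006, 0.0339]
ee_rot: [0.706, 0.709, 0.0, -0.0]
contact_force: [-0.8, 0.5, 2.2]
width: 0.0434
finger_force: 20.0
```

```bash
python3 -m inch '[{"delta_pos":[0,0,-3],"dr":[0,0,0],"claw":255},{"delta_pos":[0,0,-7],"dr":[0,0,0],"claw":255},{"delta_pos":[0,0,-11],"dr":[0,0,0],"claw":255},{"delta_pos":[1.5,2,-15],"dr":[0,0,0],"claw":255},{"delta_pos":[4,5.5,-16.6],"dr":[0,0,0],"claw":255},{"delta_pos":[6.5,9,-16.6],"dr":[0,0,0],"claw":255},{"delta_pos":[9,12.5,-16.6],"dr":[0,0,0],"claw":255},{"delta_pos":[12,16.2,-16.6],"dr":[0,0,0],"claw":255}]';python3 -m inch '[{"delta_pos":[0,0,0],"dr":[0,0,0],"claw":255},{"delta_pos":[0,0,0],"dr":[0,0,0],"claw":255},{"delta_pos":[0,0,0],"dr":[0,0,0],"claw":255},{"delta_pos":[0,0,0],"dr":[0,0,0],"claw":255}]'; python3 -c "
from rack import *
rack([.611,.124,.026],.026,(.074,.142),'r_pot',[-.033,.033])
print(R.from_quat(telemetry.state()['ee_rot']).as_matrix().round(3))"
```

```text
clock: 31.8
position: [0.6006, 0.0207, 0.1999]
ee_rot: [0.706, 0.708, -0.0, -0.0]
contact_force: [0.3, -0.8, -0.1]
width: 0.0431
finger_force: 20.0
clock: 32.2
position: [0.599, 0.0191, 0.2001]
ee_rot: [0.706, 0.708, -0.0, -0.0]
contact_force: [-0.4, -0.4, -1.2]
width: 0.0434
finger_force: 20.0
guess px [331. 112.]
blob [ 289   38   84  147 5081]
rect [0.6105 0.1263] [0.0714 0.139 ] long deg 94.5 want (0.074, 0.142)
 hole [0.6131 0.0935] [0.0585 0.0575]
 hole [0.6078 0.1587] [0.0584 0.0584]
 pocket -0.033 [0.6131 0.0934]
 pocket 0.033 [0.6079 0.1592]
tcp [0.599  0.0191 0.2001] [ 0.706  0.708 -0.    -0.   ] 0.04335382914082451 19.999899566173553
[[-0.003  1.     0.   ]
 [ 1.     0.003  0.   ]
 [ 0.     0.    -1.   ]]
```

View pics/r_pot.png

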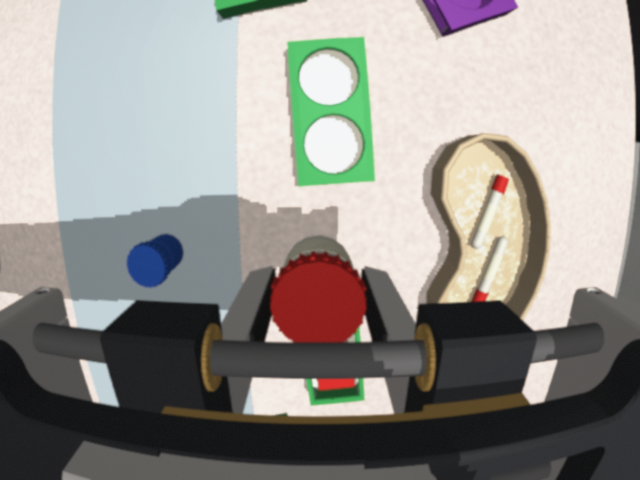

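```bash
python3 -m inch '[{"delta_pos":[3,0.5,0],"dr":[0,0,0],"claw":255},{"delta_pos":[6,1,0.5],"dr":[0,0,0],"claw":255},{"delta_pos":[7.4,1.4,2.5],"dr":[0,0,0],"claw":255},{"delta_pos":[7.4,1.4,5],"dr":[0,0,0],"claw":255},{"delta_pos":[7.4,1.4,7.5],"dr":[0,0,0],"claw":255},{"delta_pos":[7.4,1.4,10],"dr":[0,0,0],"claw":255},{"delta_pos":[7.4,1.4,12.5],"dr":[0,0,0],"claw":255},{"delta_pos":[7.4,1.4,13.9],"dr":[0,0,0],"claw":255}]'; python3 -m inch '[{"delta_pos":[0,0,0.8],"dr":[0,0,0],"claw":255},{"delta_pos":[0,0,1.5],"dr":[0,0,0],"claw":255},{"delta_pos":[0,0,2.0],"dr":[0,0,0],"claw":255},{"delta_pos":[0,0,2.2],"dr":[0,0,0],"claw":255},{"delta_pos":[0,0,2.2],"dr":[0,0,0],"claw":255},{"delta_pos":[0,0,2.2],"dr":[0,0,0],"claw":255}]'
```

```text
clock: 33.05
position: [0.6123, 0.0935, 0.0594]
ee_rot: [0.706, 0.708, -0.001, -0.001]
contact_force: [0.1, 0.1, -1.2]
width: 0.0432
finger_force: 20.0
clock: 33.65
position: [0.6134, 0.0942, 0.0393]
ee_rot: [0.706, 0.709, 0.0, 0.0]
contact_force: [0.0, 0.0, -0.5]
width: 0.0434
finger_force: 20.0
```

Lower the last millimetre, release, rise and back off toward a clear viewing position.

```bash
python3 -m inch '[{"delta_pos":[0,0,0.1],"dr":[0,0,0],"claw":255},{"delta_pos":[0,0,0.1],"dr":[0,0,0],"claw":60},{"delta_pos":[0,0,0.1],"dr":[0,0,0],"claw":60},{"delta_pos":[0,0,0.1],"dr":[0,0,0],"claw":60},{"delta_pos":[0,0,0.1],"dr":[0,0,0],"claw":60},{"delta_pos":[0,0,0.1],"dr":[0,0,0],"claw":60},{"delta_pos":[0,0,0.1],"dr":[0,0,0],"claw":60},{"delta_pos":[0,0,0.1],"dr":[0,0,0],"claw":60}]'; python3 -m inch '[{"delta_pos":[0,0,-3],"dr":[0,0,0],"claw":60},{"delta_pos":[0,0,-7],"dr":[0,0,0],"claw":60},{"delta_pos":[0,0,-11],"dr":[0,0,0],"claw":60},{"delta_pos":[-2,-4,-16],"dr":[0,0,0],"claw":60},{"delta_pos":[-4,-8,-20],"dr":[0,0,0],"claw":60},{"delta_pos":[-7,-12,-22],"dr":[0,0,0],"claw":60},{"delta_pos":[-10,-16,-22],"dr":[0,0,0],"claw":60},{"delta_pos":[-10,-18,-22],"dr":[0,0,0],"claw":60}]'; python3 -m inch '[{"delta_pos":[0,0,0],"dr":[0,0,0],"claw":60},{"delta_pos":[0,0,0],"dr":[0,0,0],"claw":60},{"delta_pos":[0,0,0],"dr":[0,0,0],"claw":60},{"delta_pos":[0,0,0],"dr":[0,0,0],"claw":60}]'; python3 -c "
from h import *
a=imaging.camera('scene');b=imaging.camera('top')
A=cv2.resize(a[120:320,60:460],(800,400));B=b[180:300,220:540];cv2.imwrite('pics/end.png',np.vstack([A,cv2.resize(B,(800,300))[:200]])[:,:,::-1])"
```

```text
clock: 34.45
position: [0.6132, 0.0942, 0.0379]
ee_rot: [0.706, 0.709, -0.0, -0.0]
contact_force: [1.0, 0.0, -0.1]
width: 0.0718
finger_force: 0.0
clock: 35.25
position: [0.4324, -0.0085, 0.2588]
ee_rot: [0.706, 0.708, 0.001, 0.0]
contact_force: [0.3, 0.5, 0.1]
width: 0.0721
finger_force: 0.0
clock: 35.65
position: [0.4342, -0.0063, 0.2575]
ee_rot: [0.705, 0.709, -0.0, -0.0]
contact_force: [-0.1, 0.2, 0.0]
width: 0.072
finger_force: 0.0
```

View pics/end.png

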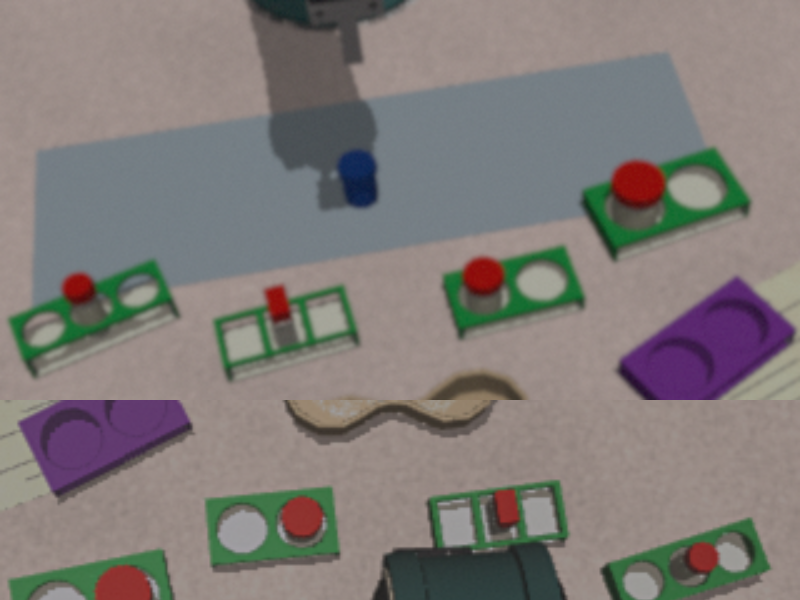

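All four containers stand upright in the pockets of their own racks, and the arm is clear of everything.

```bash
python3 -c "
from bench import job
print(job.job_done())"
```

```text
the job is handed in; nothing more can be done
None
```

All four containers are upright and released in pockets of their own racks, and the job was handed in at about 36 s on the clock; no verdict came back on hand-in.

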